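# Wipe the press bed clear and fit its locating insert

### The arm

A 7-joint arm with a two-finger parallel gripper is mounted at the origin on the work surface. World frame = base frame: x ahead of the robot, y to its left, z up, the work surface at z = 0. Lengths are in m, angles in rad, forces in N, time in s.
With the tool pointing down it reaches from about 0.425 to 0.875 m from the base axis. Payload 9.9 kg.
Tool frame: the origin (TCP) lies on the mounting face of the last link; the fingertips stand 173 mm ahead of it and the grasp point (between the pads) lies 155 mm ahead of it (nose_length is the distance from the TCP to the fingertips, in m); z points along the fingers, y is the line along which they close (so a half turn about z gives the same grasp; the last joint's range is limited). The gripper opens to 85 mm and grips with 20 to 120 N. Pads are 22 mm wide; open, the fingers measure 114 mm over their backs; the gripper's body (76 mm by 85 mm) begins 54 mm behind the grasp point. The pads swing forward as they close: fully open they stand 13 mm farther back than shut.
Start: joints at [1.131, 0.576, 0.025, 1.437, -0.015, 1.129, -0.057], TCP at [0.235, -0.633, 0.405] pointing down, gripper open.
Joint ranges: [-2.76, 2.76], [-0.34, 2.15], [-1.52, 1.57], [0.19, 2.46], [-1.09, 4.23], [0.17, 1.99], [-2.82, 2.82]. Speed limits (rad/s): [2.22, 2.22, 3.01, 3.01, 3.14, 3.14, 3.14].

### API

Orientations are given as [roll, pitch, yaw] about the fixed x, y, z axes, in that order (R = Rz(yaw) Ry(pitch) Rx(roll)).
In Python, from bench import read_state, camera, close_job, find_in, nose_length gives the robot as it stands. The module is installed in compiled form; this text tells all that it offers.
- The arm moves only by the shell command python3 -m crank 'ROWS'. ROWS is text: rows parted by semicolons, each of 7 numbers parted by spaces: the shift along the world's x, y, z normalised to -1 to 1, where 1 is 0.5 m, then the turn, a rotation vector about the world's x, y, z normalised to -1 to 1, where 1 is 90 degrees, then the closure, from 0 (fully open) to 1 (shut). In form: dx dy dz rx ry rz gripper; .... A call has 1 to 5 rows; each row is the pose to reach, as a shift and turn from the pose commanded when the call began; what a row does not reach only later rows make up. A row lasts 1/10 s, in which the tool goes at most 50 mm and 8.59 degrees, less where a joint would pass 70% of its speed; a pose out of reach is approached as far as the arm can. A call with a number of a shift or a turn outside -1 to 1 is refused whole. A call with a gripper value outside its range is refused whole. The fingers move at their own pace and stop on an object; the grip force is fixed at half the most. Time passes only in rows, so rows that repeat a pose let the fingers close. It gives the time, the measured TCP pose, the force, the opening and the grip force at its end, in the units of the state.
- read_state(): the state, without advancing time (a new reading comes with each control period).
- camera(name): name is "side" or "top" or "wrist"; returns a dict with "color" (480x640x3 uint8, red, green, blue), "vfov" (degrees; the focal length in pixels is half the picture's height over the tangent of half this angle, whatever the lens; pixels are square), "cx", "cy" (the principal point, pixels), "T" (4x4, takes a point from camera to world coordinates). Camera axes: x right, y down, z forward; pixel columns grow to the right and rows downward; lengths in m; the calibration is good to about 2 mm. The wrist camera is an equidistant fisheye: a pixel r from the principal point sees the ray r / f radians off the axis. A picture is of the moment at which its call begins. There is no depth.
- close_job(): hands the job in; it is judged then, once.
Trained networks look in a picture, given as the dict that the camera call returned (one of the last four; its "shot" number tells which), for a name from the list of things; names that differ only in an ending like _2 or _b are one class to them, and where a whole thing is asked for, a point or a joint stands for the part that bears it (a point fixed in the world has none). Each returns a list of dicts, best first, with "p" (0 to 1); they miss things now and then, are a little off and sometimes report something else, mostly with a low value. They report only what shows in the picture. A call takes as long as a camera call.
- find_in(picture, query): "rect" ([left, top, right, bottom] in pixels, round what is visible of it).
The state is a dict: "clock": time; "joint_positions": joint angles; "qvel": joint speeds; "effort": joint torques, N m; "tool_pos": TCP position; "tcp_rot": TCP orientation; "force": force on the tool from outside, world axes, zero at the start; "torque": the same for the moment, N m; "width": finger opening in m; "grasp_force": force on a finger pad.
Only numpy, scipy, OpenCV 4.12 (cv2) and the standard library are available. Lean on these libraries where they do the work, as an engineer would, in place of code of your own. Each camera call takes 0.05 s, during which the arm holds its last target. There are 200 camera calls.

### The job

Take the scraper block, lower it slowly and gently onto the bed plate without a knock, press it down with light, steady hand pressure and wipe all five metal chips over the open end into the catch tray; the chips are sharp, so never touch them with the fingers and never bear down hard. Then stand the scraper on the bench and press the locating insert fully home in the plate's pocket, so that its base is flush with the plate. Leave the jar, the cup and the screwdriver where they are.

Things in the scene. Friction and masses are not known exactly. Their poses are not given: they have to be found in the camera images.
- fixture: Fixed press bed, raised 0 to 12 mm off the bench. Origin: under the plate's centre; z up. Dark steel plate 140 (x) x 220 (y) mm, top face at z = 45 mm. On both long sides a rail 10 wide, 8 high, y = -55 to 110, inner faces at x = -60 and +60. Pocket at the -y end; the +y end (y = 110) is open, the grey catch tray directly below it. Wipe towards +y.
- pocket (a point): Centre of the pocket's mouth, level with the plate's top face; axes as the fixture. Pocket 47 (x) x 37 (y) mm, 14 mm deep, 1.5 mm clearance each side. In it a black friction pad stands 6 mm above the floor: the insert first rests on it 6 mm proud; about 12 N pushes it down, and it stays down.
- edge (a point): Middle of the plate's open +y edge, at the top face, where chips drop off; axes as the fixture.
- tray (a point): Centre of the catch tray's inner floor; axes as the fixture. Tray inside 138 (x) x 80 (y) mm, from directly below the plate's edge; its walls end 7 mm below the plate's top face, floor 40 mm below it.
- scraper: Scraper block standing on the bench (hard edge: let it meet the plate at 10 mm/s or less): black rubber blade block 84 (x) x 20 (y) x 22 (z) mm, on top of it an upright wooden grip 46 (x) x 18 (y) mm from z = 21 to 77 mm. Origin: centre of the underside; z up.
- insert: Steel locating insert on the bench: base 44 (x) x 34 (y) x 14 (z) mm with a boss on top 26 (x) x 14 (y) mm from z = 14 to 40 mm. Origin: centre of the underside; z up. It fits the pocket either way round, long side along the fixture's x.
- chip0: Loose aluminium chip, a rectangular tab 22 x 14 mm, 5 mm thick, 12 g, lying on the plate between the rails. Origin: about the middle of its underside.
- chip1: Loose aluminium chip, an L-shaped scrap 22 x 16 mm, 5 mm thick, 12 g, lying on the plate between the rails. Origin: about the middle of its underside.
- chip2: Loose aluminium chip, a round slug 20 mm across, 5 mm thick, 12 g, lying on the plate between the rails. Origin: about the middle of its underside.
- chip3: Loose aluminium chip, a nearly square tab 18 x 16 mm, 5 mm thick, 12 g, lying on the plate between the rails. Origin: about the middle of its underside.
- chip4: Loose aluminium chip, a narrow strip 24 x 9 mm, 5 mm thick, 12 g, lying on the plate between the rails. Origin: about the middle of its underside.
- jar: Bystander: clear jar with lid, 64 mm across, 75 mm high, origin under its centre.
- cup: Bystander: white plastic cup, 72 mm across, 60 mm high, origin under its centre.
- driver: Bystander: screwdriver lying on the bench, along its own x, about 200 mm long.

How it is judged:
On the way, in this order (a step that is already met when the one before it is completed fails the run):
1. the held scraper is pressed down on the bed plate (3 N or more) (contact force between scraper and fixture above 3 N and contact force between the fingers and scraper above 2 N and z of scraper in the frame of fixture above 0.042 m and angle between scraper's own z axis and vertical below 0.2 rad), for 0.2 s.
2. all five chips are in the catch tray (x of chip0 in the frame of tray between -0.073 and 0.073 m and y of chip0 in the frame of tray between -0.042 and 0.044 m and z of each of chip0, chip1, chip2, chip3, chip4 in the frame of tray below 0.03 m and x of chip1 in the frame of tray between -0.073 and 0.073 m and y of chip1 in the frame of tray between -0.042 and 0.044 m and x of chip2 in the frame of tray between -0.073 and 0.073 m and y of chip2 in the frame of tray between -0.042 and 0.044 m and x of chip3 in the frame of tray between -0.073 and 0.073 m and y of chip3 in the frame of tray between -0.042 and 0.044 m and x of chip4 in the frame of tray between -0.073 and 0.073 m and y of chip4 in the frame of tray between -0.042 and 0.044 m), for 0.2 s.
3. the insert is home in the pocket, flush with the plate (z of insert in the frame of pocket between -0.017 and -0.0122 m and horizontal distance between insert and pocket below 0.004 m and angle between insert's own z axis and vertical below 0.06 rad and angle between the x axis of insert and the x axis of fixture, either way round below 0.12 rad), for 0.2 s.
At the end, for the whole second after the job is handed in: All five chips lie in the catch tray; the insert is in the pocket, square to it, its base flush with the plate within 1.8 mm and level; the scraper stands upright on the bench; everything is at rest (all of step 2 and all of step 3 and height (world z) of scraper below 0.006 m and angle between scraper's own z axis and vertical below 0.1 rad and linear speed of each of scraper, insert, chip0, chip1, chip2, chip3, chip4 below 0.02 m/s); the robot touches nothing.
It fails at once if the fingers touch a chip (contact force between the fingers and chip0 above 0.5 N or contact force between the fingers and chip1 above 0.5 N or contact force between the fingers and chip2 above 0.5 N or contact force between the fingers and chip3 above 0.5 N or contact force between the fingers and chip4 above 0.5 N).
It fails at once if the scraper bears on the plate with more than 60 N, knock on setting down included (contact force between scraper and fixture above 60 N).
It fails at once if the jar, cup or screwdriver is moved by more than 20 mm (distance of any of jar, cup, driver from where it was at the start of the episode above 0.02 m).
It also fails if it takes over 72 s, if anything falls off the work surface, if the arm or the gripper's body presses on something with over 40 N, if the wrist force passes 120 N, or if a joint passes its speed limit or range.

## Working session

There is one attempt and no reset: what is moved stays moved. The work goes in short steps, Python scripts to look and compute and a shell command to move; the robot and the scene stay as the last step left them, time stands still between calls to the robot, and variables do not carry over. Pictures are saved under pics/ and viewed, at most 10 in all, crops included, and the job is handed in when it is done.

```bash
mkdir -p pics
cat > h.py <<'E'
import numpy as np, cv2
from bench import read_state, camera, close_job, find_in, nose_length
def save(p,n): cv2.imwrite('pics/'+n,cv2.cvtColor(p['color'],cv2.COLOR_RGB2BGR))
def foc(p): return p['color'].shape[0]/2/np.tan(np.radians(p['vfov'])/2)
def ray(p,u,v,wr=False):
    f=foc(p); x,y=(u-p['cx'])/f,(v-p['cy'])/f
    if wr:
        r=np.hypot(x,y); s=np.sin(r)/max(r,1e-9); d=np.array([x*s,y*s,np.cos(r)])
    else: d=np.array([x,y,1.])
    T=np.array(p['T']); return T[:3,3],T[:3,:3]@d
def at(p,u,v,z,wr=False):
    o,d=ray(p,u,v,wr); return o+d*(z-o[2])/d[2]
def proj(p,P):
    T=np.array(p['T']); c=T[:3,:3].T@(np.array(P)-T[:3,3]); return p['cx']+foc(p)*c[0]/c[2],p['cy']+foc(p)*c[1]/c[2]
E
python3 - <<'E'
from h import *
np.set_printoptions(precision=4,suppress=True)
s=read_state(); print(s)
for n in('top','side'):
    p=camera(n); save(p,n+'0.png'); print(n,p['vfov'],p['cx'],p['cy'],np.array(p['T']))
    for q in('fixture','scraper','insert','chip0','chip1','chip2','chip3','chip4','jar','cup','driver'):
        for r in find_in(p,q)[:2]: print(q,round(r['p'],2),np.round(r['rect']))
print(nose_length() if callable(nose_length) else nose_length)
E
```

```text
{'clock': 0.0, 'joint_positions': array([ 1.1312,  0.5765,  0.0248,  1.4379, -0.015 ,  1.129 , -0.0565]), 'qvel': array([ 0.0001, -0.0008, -0.0005, -0.0001, -0.0002,  0.0013, -0.0001]), 'effort': array([ -0.0004, -76.5765,   2.2501, -28.5972,   0.0153,   0.0126,
         0.0001]), 'tool_pos': array([ 0.2351, -0.6326,  0.4038]), 'tcp_rot': array([-3.1399,  0.0001,  0.3558]), 'force': array([-0.2372,  0.1837,  0.0898]), 'torque': array([ 0.0182,  0.0608, -0.0075]), 'grasp_force': 0.0, 'width': 0.08550828069356237}
top 52.761538918387615 320.38955511141097 241.77970565617272 [[ 0.0186 -0.9913  0.1303  0.4181]
 [-0.9998 -0.0184  0.0025  0.0217]
 [-0.0001 -0.1303 -0.9915  0.9806]
 [ 0.      0.      0.      1.    ]]
fixture 0.63 [196. 185. 360. 282.]
scraper 0.61 [457. 253. 485. 295.]
scraper 0.17 [422. 136. 519. 153.]
chip0 0.59 [263. 206. 269. 215.]
chip0 0.57 [266. 228. 274. 236.]
chip1 0.59 [263. 206. 269. 215.]
chip1 0.57 [266. 228. 274. 236.]
chip2 0.59 [263. 206. 269. 215.]
chip2 0.57 [266. 228. 274. 236.]
chip3 0.59 [263. 206. 269. 215.]
chip3 0.57 [266. 228. 274. 236.]
chip4 0.59 
[... 256 characters left out ...]
.1292  0.1354  0.4119]
 [-0.1872 -0.6781  0.7107 -0.6395]
 [ 0.     -0.7235 -0.6903  0.7353]
 [ 0.      0.      0.      1.    ]]
fixture 0.85 [290. 186. 363. 292.]
fixture 0.68 [295. 374. 346. 412.]
scraper 0.89 [294. 374. 347. 411.]
insert 0.58 [373. 353. 402. 380.]
chip0 0.52 [320. 214. 328. 222.]
chip0 0.48 [433. 239. 466. 281.]
chip1 0.52 [320. 214. 328. 222.]
chip1 0.48 [433. 239. 466. 281.]
chip2 0.52 [320. 214. 328. 222.]
chip2 0.48 [433. 239. 466. 281.]
chip3 0.52 [320. 214. 328. 222.]
chip3 0.48 [433. 239. 466. 281.]
chip4 0.52 [320. 214. 328. 222.]
chip4 0.48 [433. 239. 466. 281.]
jar 0.97 [434. 242. 467. 282.]
cup 0.87 [210. 162. 239. 195.]
driver 0.59 [450. 325. 510. 434.]
0.1734
```

View pics/top0.png

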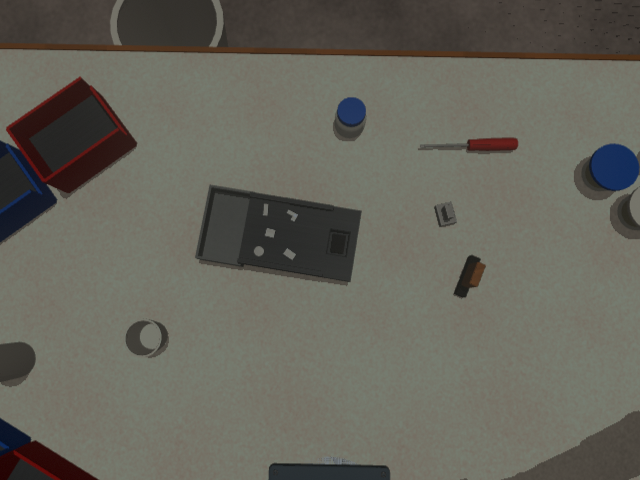

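View pics/side0.png

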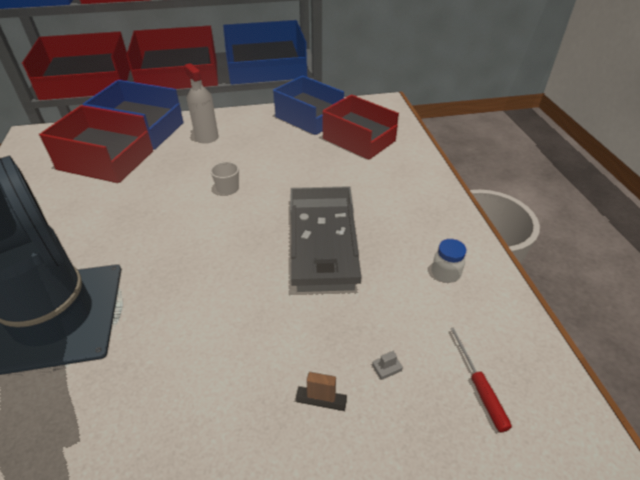

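Run:
```python
from h import *
p=camera('top'); c=cv2.cvtColor(p['color'],cv2.COLOR_RGB2BGR)
a=cv2.resize(c[175:295,190:370],None,fx=4.4,fy=4.4,interpolation=cv2.INTER_CUBIC)
cv2.imwrite('pics/fx.png',cv2.convertScaleAbs(a,alpha=1.8,beta=10))
b=cv2.resize(c[195:305,425:500],None,fx=5.4,fy=5.4,interpolation=cv2.INTER_CUBIC)
cv2.imwrite('pics/tools.png',cv2.convertScaleAbs(b,alpha=1.3,beta=10))
```

```text
(no output)
```

View pics/fx.png

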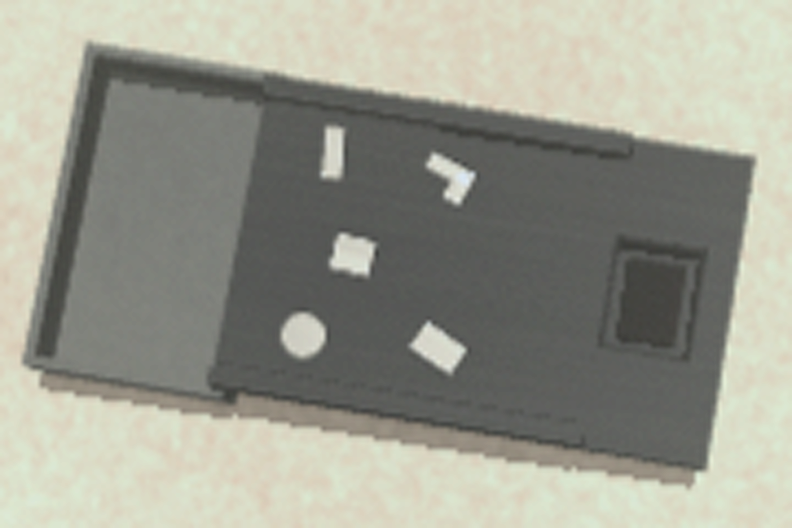

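View pics/tools.png

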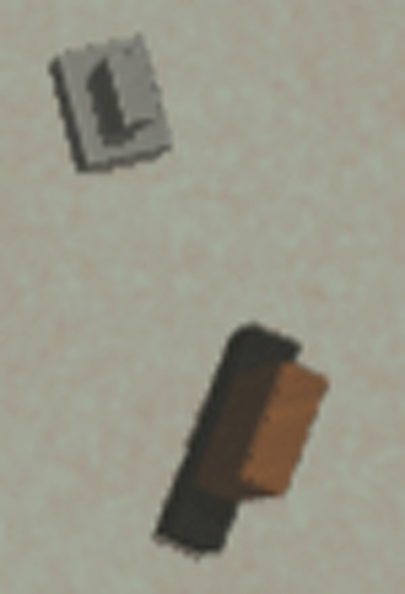

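The first crop shows the plate corners at (753,157) and (705,468), and the pocket mouth at about (620,235), (708,250), (688,360) and (600,345). The chips lie in the +y half. The second crop shows the grip top at (287,362), (330,383), (285,495) and (243,490), and the insert base at (55,60), (140,35), (170,150) and (82,170).

Run:
```python
from h import *
from scipy.optimize import least_squares
np.set_printoptions(precision=4,suppress=True)
p=camera('top'); s=camera('side')
F=lambda u,v:(190+(u+.5)/4.4-.5,175+(v+.5)/4.4-.5); G=lambda u,v:(425+(u+.5)/5.4-.5,195+(v+.5)/5.4-.5)
def fit(L,px,g,cams=None,free_z=True):
    L=np.array(L)
    def W(a):
        c,sn=np.cos(a[3]),np.sin(a[3]); return L@np.array([[c,-sn,0],[sn,c,0],[0,0,1]]).T+[a[0],a[1],a[2] if free_z else g[2]]
    r=least_squares(lambda a:np.ravel([np.subtract(proj(p,w),q) for w,q in zip(W(a),px)]),g); return r.x,np.abs(r.fun).max(),W
mm=lambda *a:[x/1000 for x in a]
fx,e,_=fit([mm(70,-110,45),mm(-70,-110,45),mm(70,110,53),mm(60,110,45),mm(-60,110,45),mm(60,-55,53)],[F(753,157),F(705,468),F(265,73),F(262,107),F(218,370),F(632,150)],[.45,.05,.006,-.16],free_z=False)
print('fx',fx,e)
c,sn=np.cos(fx[3]),np.sin(fx[3]);R=np.array([[c,-sn],[sn,c]])
def loc(u,v,z): return R.T@(at(p,*F(u,v),z)[:2]-fx[:2])*1000
for n,q in dict(c0=(438,347),c1=(452,178),c2=(303,334),c3=(352,255),c4=(333,152)).items(): print(n,loc(*q,.056))
print('pocket',[loc(*q,.051) for q in((620,235),(708,250),(688,360),(600,345))],loc(654,297.5,.051))
sc,e,_=fit([mm(23,9,77),mm(23,-9,77),mm(-23,-9,77),mm(-23,9,77)],[G(287,362),G(330,383),G(285,495),G(243,490)],[.35,-.27,0,-.38],free_z=False); print('scr',sc,e)
sb,e,_=fit([mm(-42,10,22),mm(42,-10,22),mm(-42,-10,22)],[G(153,537),G(300,345),G(222,553)],[.35,-.27,0,-.38],free_z=False); print('scr blade',sb,e)
ins,e,_=fit([mm(22,17,14),mm(22,-17,14),mm(-22,-17,14),mm(-22,17,14)],[G(53,60),G(140,33),G(172,152),G(82,172)],[.45,-.2,0,.25],free_z=False); print('ins',ins,e)
print('side proj: scr grip top',proj(s,[sc[0],sc[1],.077]),'ins base',proj(s,[ins[0],ins[1],.014]),'pocket')
for z in(0,.006,.012):
  for l in((70,-110),(-70,-110)): print(z,proj(s,[*(fx[:2]+R@np.array(l)/1000),.045+z]))
save(s,'s1.png'); cc=cv2.cvtColor(s['color'],cv2.COLOR_RGB2BGR)[180:420,280:420]
cv2.imwrite('pics/sidec.png',cv2.convertScaleAbs(cv2.resize(cc,None,fx=2.5,fy=2.5,interpolation=cv2.INTER_CUBIC),alpha=1.4))
```

```text
fx [ 0.5501  0.0641 -0.228  -0.1351] 1.1250759321637247
c0 [-36.5313  14.7404]
c1 [38.4049 20.7339]
c2 [-39.9235  73.9611]
c3 [-2.2241 58.615 ]
c4 [41.879  74.5798]
pocket [array([ 25.3868, -56.3291]), array([ 24.7045, -95.7434]), array([-24.927 , -94.1522]), array([-24.2953, -55.0033])] [  0.1328 -75.3136]
scr [ 0.4804 -0.2706  0.1164 -0.3631] 1.6675770272519799
scr blade [ 0.4813 -0.268   0.     -0.3964] 1.8582474744282536
ins [ 0.607  -0.2283  0.      0.2558] 0.9075056416478731
side proj: scr grip top (np.float64(320.7567162209373), np.float64(378.510838940348)) ins base (np.float64(386.98863682037666), np.float64(363.39258607759604)) pocket
0 (np.float64(362.13947575170135), np.float64(278.9247378836062))
0 (np.float64(291.3687581680181), np.float64(281.7675664936345))
0.006 (np.float64(362.3218085562724), np.float64(276.9007246071739))
0.006 (np.float64(291.22970109570304), np.float64(279.7445078318039))
0.012 (np.float64(362.5058007042647), np.float64(274.85829153446576))
0.012 (np.float64(291.0893709797942), np.float64(277.702928415678))
```

View pics/sidec.png

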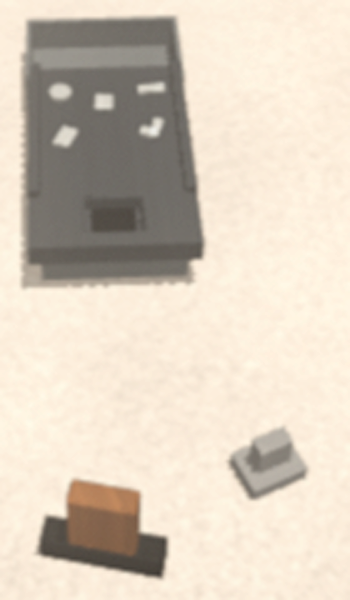

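```bash
python3 -m crank '0.08 0.06 0 0 0 -0.09 0; 0.16 0.12 0 0 0 -0.18 0; 0.22 0.2 0 0 0 -0.27 0; 0.27 0.28 0 0 0 -0.36 0; 0.32 0.36 0 0 0 -0.44 0'; python3 -m crank '0.06 0.08 0 0 0 -0.03 0; 0.12 0.16 0 0 0 -0.03 0; 0.16 0.24 0 0 0 -0.03 0; 0.172 0.32 0 0 0 -0.03 0; 0.172 0.368 0 0 0 -0.03 0'; python3 -m crank '0 0 0 0 0 0 0;0 0 0 0 0 0 0'
python3 - <<'E'
from h import *
np.set_printoptions(precision=4,suppress=True)
s=read_state(); print(s['clock'],s['tool_pos'],s['tcp_rot'],s['joint_positions'])
p=camera('wrist'); save(p,'w1.png'); print(p['vfov'],p['cx'],p['cy'],np.array(p['T']))
for q in('scraper','insert','fixture'): 
  for r in find_in(p,q)[:2]: print(q,r)
E
```

```text
clock: 1.85
tool_pos: [0.3962, -0.451, 0.4047]
tcp_rot: [-3.141, -0.0, -0.341]
force: [0.9, -0.6, 0.4]
width: 0.0853
grasp_force: 0.0
clock: 2.35
tool_pos: [0.4826, -0.265, 0.4046]
tcp_rot: [-3.14, 0.0, -0.378]
force: [0.3, 0.1, -0.1]
width: 0.0857
grasp_force: 0.0
clock: 2.55
tool_pos: [0.4812, -0.2685, 0.405]
tcp_rot: [3.141, -0.001, -0.381]
force: [0.1, -0.1, -0.4]
width: 0.0854
grasp_force: 0.0
2.55 [ 0.4812 -0.2685  0.405 ] [ 3.1414 -0.0005 -0.3814] [ 0.2937  0.3964  0.1874  1.7732 -0.0865  0.9794 -1.4371]
65.70646984690485 320.4831582992628 247.08469972214195 [[-0.3724 -0.8948 -0.2463  0.5438]
 [-0.9281  0.3589  0.0993 -0.2933]
 [-0.0005  0.2655 -0.9641  0.3756]
 [ 0.      0.      0.      1.    ]]
scraper {'rect': [310.5, 173.5, 332.9, 257.2], 'p': 0.81}
insert {'rect': [210.1, 85.0, 260.1, 141.1], 'p': 0.71}
fixture {'rect': [0.0, 194.8, 129.3, 347.0], 'p': 0.78}
fixture {'rect': [210.3, 82.7, 261.5, 143.6], 'p': 0.44}
```

View pics/w1.png

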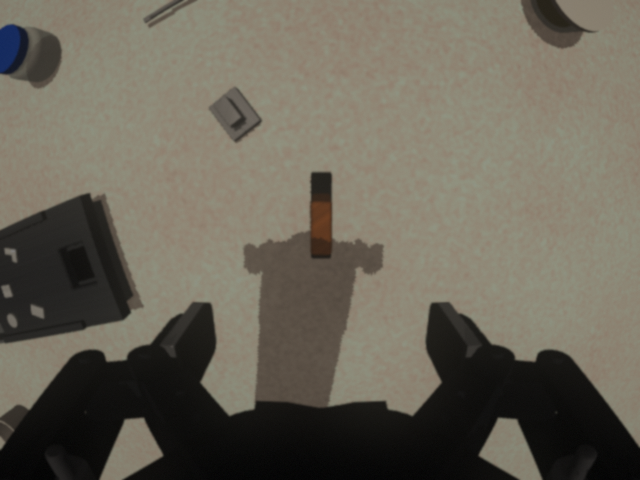

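The wrist view shows the scraper directly ahead: blade end at (321,172), grip top running from about (321,257) to (321,200). The insert is at (235,114), with base corners about (209,107), (235,87), (261,121) and (236,142).

Run:
```python
from h import *
np.set_printoptions(precision=4,suppress=True)
p=camera('wrist')
g=p['color'].astype(int); 
A=lambda u,v,z:at(p,u,v,z,True)[:2]
e1=(A(311,173,.022)+A(331,173,.022))/2; n=(A(311,257,.077)+A(331,257,.077))/2; f=(A(311,200,.077)+A(331,200,.077))/2
print('blade far end',e1,'grip near end',n,'far',f)
y=-.385; d=np.array([np.cos(y),np.sin(y)]); print('centres',e1-d*.042,n+d*.023,f-d*.023)
print('yaw from blade/near', np.arctan2(*(e1-n)[::-1]))
c=[A(*q,.014) for q in((209,107),(235,87),(261,121),(236,142))]; print('ins',np.mean(c,0),np.arctan2(*(c[1]-c[2])[::-1]),np.arctan2(*(c[0]-c[3])[::-1]))
```

```text
blade far end [ 0.5202 -0.286 ] grip near end [ 0.4589 -0.2611] far [ 0.5035 -0.2792]
centres [ 0.4813 -0.2702] [ 0.4802 -0.2697] [ 0.4822 -0.2705]
yaw from blade/near -0.3853414414850917
ins [ 0.6065 -0.2307] 0.24538436453420112 0.25523878159268093
```

```bash
python3 -m crank '0 -0.002 -0.1 0 0 0 0; 0 -0.002 -0.2 0 0 0 0; 0 -0.002 -0.3 0 0 0 0; 0 -0.002 -0.37 0 0 0 0; 0 -0.002 -0.394 0 0 0 0';python3 -m crank '0 0 0 0 0 0 0; 0 0 0 0 0 0 1; 0 0 0 0 0 0 1; 0 0 0 0 0 0 1; 0 0 0 0 0 0 1';python3 -m crank '0 0 0 0 0 0 1; 0 0 0 0 0 0 1; 0 0 0 0 0 0 1'
```

```text
clock: 3.3
tool_pos: [0.48, -0.2698, 0.2044]
tcp_rot: [-3.141, 0.005, -0.384]
force: [-0.5, -0.4, 0.4]
width: 0.0852
grasp_force: 0.0
clock: 3.8
tool_pos: [0.4814, -0.2698, 0.2088]
tcp_rot: [3.142, -0.002, -0.382]
force: [-0.1, 0.1, -0.0]
width: 0.028
grasp_force: 0.0
clock: 4.1
tool_pos: [0.4814, -0.2698, 0.2085]
tcp_rot: [3.142, -0.001, -0.382]
force: [-0.8, 0.9, 8.6]
width: 0.0178
grasp_force: 58.7
```

```bash
python3 -m crank '0 0 0.02 0 0 0 1; 0 0 0.08 0 0 0 1; 0 0 0.17 0 0 0 1; 0.01 0.06 0.25 0 0 0.03 1; 0.03 0.14 0.3 0 0 0.06 1';python3 -m crank '0.01 0.1 0 0 0 0.03 1; 0.03 0.2 0 0 0 0.06 1; 0.05 0.3 0 0 0 0.098 1; 0.06 0.4 0 0 0 0.098 1; 0.071 0.477 0 0 0 0.098 1'; python3 -m crank '0 0 0 0 0 0 1; 0 0 0 0 0 0 1; 0 0 -0.06 0 0 0 1; 0 0 -0.1 0 0 0 1; 0 0 -0.12 0 0 0 1';python3 - <<'E'
from h import *
p=camera('side'); c=cv2.cvtColor(p['color'],cv2.COLOR_RGB2BGR)[120:320,220:440]
cv2.imwrite('pics/sc2.png',cv2.convertScaleAbs(cv2.resize(c,None,fx=2.7,fy=2.7,interpolation=cv2.INTER_CUBIC),alpha=1.5))
s=read_state(); print(s['tool_pos'],s['tcp_rot'],s['force'],s['torque'])
E
```

```text
clock: 4.6
tool_pos: [0.4955, -0.2012, 0.3612]
tcp_rot: [3.14, -0.003, -0.291]
force: [1.8, 0.3, -1.2]
width: 0.0171
grasp_force: 58.8
clock: 5.1
tool_pos: [0.5312, 0.0417, 0.3583]
tcp_rot: [-3.141, -0.0, -0.133]
force: [1.6, -0.3, -1.1]
width: 0.0171
grasp_force: 58.8
clock: 5.6
tool_pos: [0.531, 0.0369, 0.2965]
tcp_rot: [3.14, 0.002, -0.137]
force: [0.1, -0.7, -1.5]
width: 0.0173
grasp_force: 59.0
[0.53087892 0.03717335 0.2957335 ] [ 3.14000799e+00  2.99097833e-03 -1.36499246e-01] [-0.22013888  0.01456696 -2.56516225] [-0.0700579   0.03136809  0.04022866]
```

View pics/sc2.png

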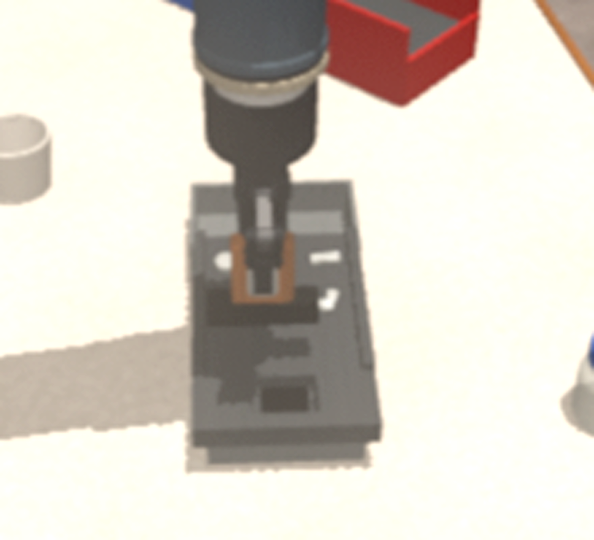

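The scraper hangs upright and square over the -x half of the plate, behind the chips.

```bash
python3 -m crank '0 0 -0.016 0 0 0 1; 0 0 -0.03 0 0 0 1; 0 0 -0.036 0 0 0 1; 0 0 -0.038 0 0 0 1; 0 0 -0.04 0 0 0 1'; python3 -m crank '0 0 -0.0016 0 0 0 1; 0 0 -0.0032 0 0 0 1; 0 0 -0.0048 0 0 0 1; 0 0 -0.0064 0 0 0 1; 0 0 -0.008 0 0 0 1';python3 -m crank '0 0 -0.0016 0 0 0 1; 0 0 -0.0032 0 0 0 1; 0 0 -0.0048 0 0 0 1; 0 0 -0.0064 0 0 0 1; 0 0 -0.008 0 0 0 1'
```

```text
clock: 6.15
tool_pos: [0.5318, 0.0388, 0.2779]
tcp_rot: [-3.141, -0.001, -0.134]
force: [1.0, -0.1, -0.9]
width: 0.0175
grasp_force: 59.0
clock: 6.65
tool_pos: [0.5317, 0.0388, 0.2736]
tcp_rot: [-3.142, -0.0, -0.134]
force: [0.0, -0.3, -1.9]
width: 0.017
grasp_force: 59.0
clock: 7.15
tool_pos: [0.5316, 0.0388, 0.2696]
tcp_rot: [3.142, 0.0, -0.134]
force: [-0.3, 0.0, -1.9]
width: 0.0174
grasp_force: 59.0
```

```bash
python3 -m crank '0 0 -0.0014 0 0 0 1; 0 0 -0.0028 0 0 0 1; 0 0 -0.0042 0 0 0 1; 0 0 -0.0056 0 0 0 1; 0 0 -0.007 0 0 0 1'; python3 -m crank '0 0 -0.0012 0 0 0 1; 0 0 -0.0024 0 0 0 1; 0 0 -0.0036 0 0 0 1'
```

```text
clock: 7.65
tool_pos: [0.5316, 0.0388, 0.2661]
tcp_rot: [-3.142, 0.0, -0.134]
force: [-0.0, -0.4, -2.1]
width: 0.0176
grasp_force: 59.0
clock: 7.95
tool_pos: [0.5316, 0.0388, 0.2644]
tcp_rot: [-3.142, -0.0, -0.134]
force: [-0.2, -0.1, -0.8]
width: 0.0174
grasp_force: 59.0
```

```bash
python3 -m crank '0 0 -0.001 0 0 0 1; 0 0 -0.002 0 0 0 1; 0 0 -0.003 0 0 0 1';python3 -m crank '0 0 -0.001 0 0 0 1; 0 0 -0.002 0 0 0 1; 0 0 -0.003 0 0 0 1'
```

```text
clock: 8.25
tool_pos: [0.5316, 0.0388, 0.2629]
tcp_rot: [-3.142, -0.0, -0.134]
force: [-0.5, 1.2, -2.8]
width: 0.0175
grasp_force: 59.0
clock: 8.55
tool_pos: [0.5316, 0.0388, 0.2614]
tcp_rot: [-3.142, -0.0, -0.134]
force: [0.5, 0.1, -1.1]
width: 0.0172
grasp_force: 59.0
```

```bash
python3 -m crank '0 0 -0.001 0 0 0 1; 0 0 -0.002 0 0 0 1; 0 0 -0.003 0 0 0 1';python3 -m crank '0 0 -0.001 0 0 0 1; 0 0 -0.002 0 0 0 1'; python3 -m crank '0 0 -0.001 0 0 0 1; 0 0 -0.002 0 0 0 1'
```

```text
clock: 8.85
tool_pos: [0.5316, 0.0388, 0.2601]
tcp_rot: [-3.141, -0.0, -0.134]
force: [-3.8, 0.2, 9.6]
width: 0.0175
grasp_force: 60.5
clock: 9.05
tool_pos: [0.5315, 0.0388, 0.2601]
tcp_rot: [-3.141, -0.001, -0.134]
force: [-7.6, -0.1, 23.3]
width: 0.0177
grasp_force: 62.5
clock: 9.25
tool_pos: [0.5314, 0.0387, 0.26]
tcp_rot: [-3.141, -0.001, -0.134]
force: [-11.4, -0.1, 36.6]
width: 0.0176
grasp_force: 64.4
```

Contact at TCP z 0.260, so the plate top is about 0.0516. I'll ease off to around 14 N and start wiping.

```bash
python3 -m crank '0 0 0.002 0 0 0 1; 0 0 0.0034 0 0 0 1;0 0 0.0034 0 0 0 1'; python3 -m crank '0.0008 0.006 0 0 0 0 1; 0.002 0.015 0 0 0 0 1; 0.0033 0.024 0 0 0 0 1; 0.0045 0.033 0 0 0 0 1; 0.0057 0.042 0 0 0 0 1'
```

```text
clock: 9.55
tool_pos: [0.5316, 0.0388, 0.2601]
tcp_rot: [-3.141, -0.0, -0.134]
force: [-3.5, 0.6, 10.1]
width: 0.0171
grasp_force: 60.7
clock: 10.05
tool_pos: [0.5349, 0.0585, 0.2601]
tcp_rot: [3.14, -0.002, -0.136]
force: [-0.9, -6.1, 9.1]
width: 0.0174
grasp_force: 60.4
```

```bash
python3 -m crank '0.0016 0.012 0 0 0 0 1; 0.0032 0.024 0 0 0 0 1; 0.0049 0.036 0 0 0 0 1; 0.0065 0.048 0 0 0 0 1; 0.0081 0.06 0 0 0 0 1'; python3 -m crank '0.0016 0.012 0 0 0 0 1; 0.0032 0.024 0 0 0 0 1; 0.0049 0.036 0 0 0 0 1; 0.0065 0.048 0 0 0 0 1; 0.0081 0.06 0 0 0 0 1'
```

```text
clock: 10.55
tool_pos: [0.539, 0.0884, 0.2602]
tcp_rot: [3.14, -0.001, -0.136]
force: [-0.9, -5.9, 8.5]
width: 0.0172
grasp_force: 60.4
clock: 11.05
tool_pos: [0.5431, 0.1184, 0.2601]
tcp_rot: [3.14, -0.001, -0.136]
force: [-1.3, -6.5, 8.8]
width: 0.0174
grasp_force: 60.4
```

```bash
python3 -m crank '0.0014 0.01 0 0 0 0 1; 0.0027 0.02 0 0 0 0 1; 0.004 0.03 0 0 0 0 1; 0.0054 0.04 0 0 0 0 1; 0.0068 0.05 0 0 0 0 1'; python3 -m crank '0.0011 0.008 0 0 0 0 1; 0.0022 0.016 0 0 0 0 1; 0.0032 0.024 0 0 0 0 1; 0.0043 0.032 0 0 0 0 1; 0.0054 0.04 0 0 0 0 1';python3 -m crank '0.0011 0.008 0 0 0 0 1; 0.002 0.015 0 0 0 0 1; 0.002 0.015 0 0 0 0 1'
python3 - <<'E'
from h import *
p=camera('top'); c=cv2.cvtColor(p['color'],cv2.COLOR_RGB2BGR)[165:295,190:370]
cv2.imwrite('pics/t3.png',cv2.convertScaleAbs(cv2.resize(c,None,fx=3.5,fy=3.5,interpolation=cv2.INTER_CUBIC),alpha=1.8))
for r in find_in(p,'chip0'): print(r['p'],np.round(r['rect']))
E
```

```text
clock: 11.55
tool_pos: [0.5465, 0.1433, 0.2602]
tcp_rot: [3.14, -0.001, -0.136]
force: [-1.3, -4.9, 8.5]
width: 0.0173
grasp_force: 60.4
clock: 12.05
tool_pos: [0.5492, 0.1633, 0.2602]
tcp_rot: [3.14, -0.001, -0.136]
force: [-2.1, -6.6, 8.9]
width: 0.0174
grasp_force: 60.4
clock: 12.35
tool_pos: [0.5503, 0.1715, 0.2602]
tcp_rot: [3.141, -0.001, -0.135]
force: [-0.2, -3.7, 8.5]
width: 0.0175
grasp_force: 60.3
0.51 [284. 206. 297. 218.]
0.5 [261. 203. 268. 218.]
```

View pics/t3.png

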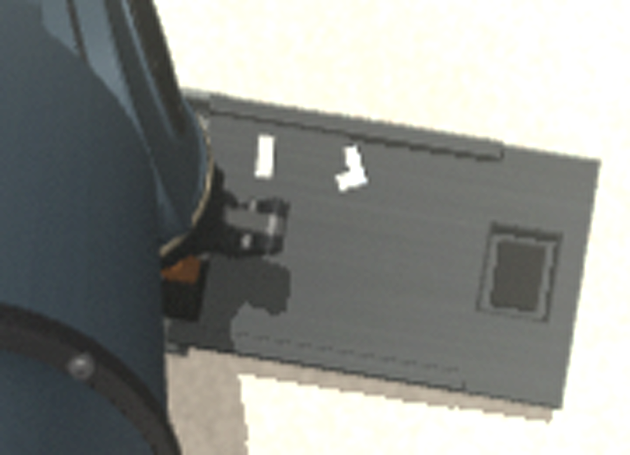

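Pass 1 is clean. The strip at (265,157) and the L at (350,170) are left near the +x rail. Next I'll lift and do pass 2 on the +x side.

```bash
python3 -m crank '0 0 0.02 0 0 0 1; 0 0 0.08 0 0 0 1; 0.008 -0.08 0.08 0 0 0 1; 0.016 -0.16 0.08 0 0 0 1; 0.022 -0.23 0.08 0 0 0 1'; python3 -m crank '0 -0.044 0 0 0 0 1; 0 -0.044 0 0 0 0 1; 0 -0.044 -0.03 0 0 0 1; 0 -0.044 -0.056 0 0 0 1; 0 -0.044 -0.066 0 0 0 1'; python3 -m crank '0 0 0 0 0 0 1; 0 0 -0.0016 0 0 0 1; 0 0 -0.003 0 0 0 1; 0 0 -0.0044 0 0 0 1; 0 0 -0.0058 0 0 0 1'; python3 -m crank '0 0 -0.0014 0 0 0 1; 0 0 -0.0028 0 0 0 1; 0 0 -0.0042 0 0 0 1; 0 0 -0.0056 0 0 0 1; 0 0 -0.0066 0 0 0 1'
```

```text
clock: 12.95
tool_pos: [0.5608, 0.0557, 0.3002]
tcp_rot: [3.141, -0.001, -0.134]
force: [0.6, -0.1, -2.6]
width: 0.0172
grasp_force: 59.1
clock: 13.45
tool_pos: [0.5602, 0.0361, 0.2652]
tcp_rot: [3.142, 0.002, -0.133]
force: [-0.3, -0.2, -1.5]
width: 0.0173
grasp_force: 59.1
clock: 13.95
tool_pos: [0.5607, 0.0353, 0.2639]
tcp_rot: [-3.141, -0.0, -0.134]
force: [1.2, 0.0, -0.9]
width: 0.0171
grasp_force: 59.1
clock: 14.45
tool_pos: [0.5607, 0.0353, 0.2603]
tcp_rot: [3.142, 0.0, -0.134]
force: [-0.2, -0.3, -0.5]
width: 0.0175
grasp_force: 59.1
```

```bash
python3 -m crank '0 0 -0.001 0 0 0 1; 0 0 -0.002 0 0 0 1'; python3 -m crank '0.0008 0.006 0 0 0 0 1; 0.002 0.015 0 0 0 0 1; 0.0033 0.024 0 0 0 0 1; 0.0045 0.033 0 0 0 0 1; 0.0057 0.042 0 0 0 0 1'
```

```text
clock: 14.65
tool_pos: [0.5606, 0.0353, 0.2601]
tcp_rot: [-3.141, -0.0, -0.134]
force: [-5.1, 0.3, 15.7]
width: 0.017
grasp_force: 61.4
clock: 15.15
tool_pos: [0.5639, 0.0551, 0.2602]
tcp_rot: [3.14, -0.002, -0.136]
force: [0.0, -5.5, 6.6]
width: 0.0172
grasp_force: 60.2
```

```bash
python3 -m crank '0.0016 0.012 0 0 0 0 1; 0.0032 0.024 0 0 0 0 1; 0.0049 0.036 0 0 0 0 1; 0.0065 0.048 0 0 0 0 1; 0.0081 0.06 0 0 0 0 1'; python3 -m crank '0.0016 0.012 0 0 0 0 1; 0.0032 0.024 0 0 0 0 1; 0.0049 0.036 0 0 0 0 1; 0.0065 0.048 0 0 0 0 1; 0.0081 0.06 0 0 0 0 1'; python3 -m crank '0.0014 0.01 0 0 0 0 1; 0.0027 0.02 0 0 0 0 1; 0.004 0.03 0 0 0 0 1; 0.0054 0.04 0 0 0 0 1; 0.0068 0.05 0 0 0 0 1'; python3 -m crank '0.0011 0.008 0 0 0 0 1; 0.0022 0.016 0 0 0 0 1; 0.0032 0.024 0 0 0 0 1; 0.0043 0.032 0 0 0 0 1; 0.0054 0.04 0 0 0 0 1';python3 -m crank '0.0011 0.008 0 0 0 0 1; 0.0022 0.016 0 0 0 0 1; 0.0022 0.016 0 0 0 0 1'
```

```text
clock: 15.65
tool_pos: [0.568, 0.0851, 0.2601]
tcp_rot: [3.14, -0.002, -0.136]
force: [-0.1, -5.8, 6.7]
width: 0.0169
grasp_force: 60.2
clock: 16.15
tool_pos: [0.5721, 0.115, 0.2602]
tcp_rot: [3.14, -0.002, -0.136]
force: [-1.5, -5.0, 7.3]
width: 0.0172
grasp_force: 60.2
clock: 16.65
tool_pos: [0.5755, 0.14, 0.2602]
tcp_rot: [3.14, -0.001, -0.136]
force: [-0.5, -5.9, 6.6]
width: 0.0175
grasp_force: 60.2
clock: 17.15
tool_pos: [0.5782, 0.1599, 0.2602]
tcp_rot: [3.14, -0.001, -0.136]
force: [-1.4, -5.4, 7.2]
width: 0.0175
grasp_force: 60.3
clock: 17.45
tool_pos: [0.5794, 0.1687, 0.2602]
tcp_rot: [3.141, -0.002, -0.135]
force: [-1.3, -2.7, 6.3]
width: 0.0173
grasp_force: 60.1
```

```bash
python3 -m crank '0 0 0.03 0 0 0 1; 0 0 0.1 0 0 0 1; -0.01 -0.06 0.16 0 0 0 1; -0.03 -0.15 0.18 0 0 0 1; -0.05 -0.25 0.18 0 0 0 1';python3 -m crank '-0.02 -0.09 0 0 0 0 1; -0.05 -0.18 0 0 0 0 1; -0.08 -0.28 0 0 0 0 1; -0.11 -0.38 0 0 0 0 1; -0.14 -0.48 0 0 0 0 1';python3 -m crank '0 -0.09 0 0 0 0 1; 0 -0.14 0 0 0 0 1; 0 -0.14 0 0 0 0 1'
python3 - <<'E'
from h import *
p=camera('top'); c=cv2.cvtColor(p['color'],cv2.COLOR_RGB2BGR)
cv2.imwrite('pics/t4.png',cv2.convertScaleAbs(cv2.resize(c[165:295,190:370],None,fx=4,fy=4,interpolation=cv2.INTER_CUBIC),alpha=1.8))
E
```

```text
clock: 17.95
tool_pos: [0.5542, 0.0449, 0.3513]
tcp_rot: [-3.14, -0.004, -0.132]
force: [0.5, -0.7, -1.8]
width: 0.0171
grasp_force: 59.0
clock: 18.45
tool_pos: [0.485, -0.1902, 0.3495]
tcp_rot: [3.142, -0.0, -0.134]
force: [1.0, -0.6, -1.4]
width: 0.0176
grasp_force: 59.0
clock: 18.75
tool_pos: [0.4848, -0.2628, 0.3495]
tcp_rot: [3.139, -0.0, -0.141]
force: [-0.9, 0.2, -2.5]
width: 0.0173
grasp_force: 59.1
```

View pics/t4.png

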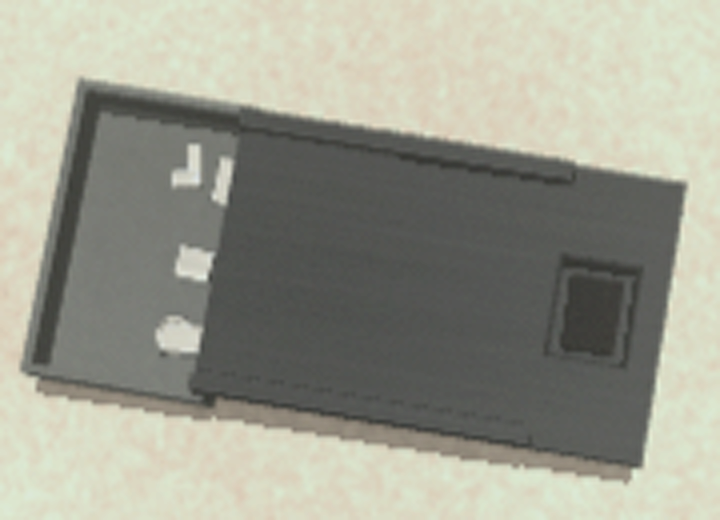

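The plate is clear. The L (185,167), strip (222,180) and square (193,263) are in the tray, and the round blob at (178,335) seems to have the tab with it. Now the scraper goes down on the bench.

```bash
python3 -m crank '0 0 -0.08 0 0 0 1; 0 0 -0.16 0 0 0 1; 0 0 -0.22 0 0 0 1; 0 0 -0.25 0 0 0 1; 0 0 -0.26 0 0 0 1'; python3 -m crank '0 0 0 0 0 0 1; 0 0 -0.005 0 0 0 1; 0 0 -0.01 0 0 0 1; 0 0 -0.014 0 0 0 1; 0 0 -0.017 0 0 0 1';python3 -m crank '0 0 -0.002 0 0 0 1; 0 0 -0.004 0 0 0 1;0 0 -0.005 0 0 0 1'
```

```text
clock: 19.3
tool_pos: [0.4858, -0.2566, 0.2176]
tcp_rot: [-3.14, 0.003, -0.132]
force: [-0.8, 0.2, -0.7]
width: 0.0173
grasp_force: 59.1
clock: 19.8
tool_pos: [0.486, -0.2585, 0.2111]
tcp_rot: [3.141, -0.001, -0.134]
force: [-0.5, 0.7, -1.9]
width: 0.0171
grasp_force: 59.1
clock: 20.1
tool_pos: [0.4859, -0.2585, 0.2085]
tcp_rot: [-3.142, 0.0, -0.134]
force: [-1.4, 0.9, 8.3]
width: 0.0171
grasp_force: 60.3
```

```bash
python3 -m crank '0 0 0 0 0 0 0; 0 0 0 0 0 0 0; 0 0 0 0 0 0 0; 0 0 0 0 0 0 0'; python3 -m crank '0 0 0.06 0 0 0 0; 0 0 0.14 0 0 0 0; 0 0 0.22 0 0 0 0; 0.04 0 0.28 0 0 0.06 0; 0.1 0.02 0.3 0 0 0.12 0';  python3 -m crank '0.08 0.02 0 0 0 0.07 0; 0.141 0.037 0 0 0 0.126 0; 0.141 0.037 0 0 0 0.126 0; 0.141 0.037 0 0 0 0.126 0; 0.141 0.037 0 0 0 0.126 0'
python3 - <<'E'
from h import *
s=read_state();print(s['tool_pos'],s['tcp_rot'])
p=camera('wrist'); c=cv2.cvtColor(p['color'],cv2.COLOR_RGB2BGR); save(p,'w5full.png')
t=camera('top'); save(t,'t5.png'); print(find_in(p,'insert')[:1],find_in(p,'scraper')[:1],[ (r['p'],r['rect']) for r in find_in(p,'fixture')[:1]])
a=cv2.resize(c,(800,600),interpolation=cv2.INTER_CUBIC)
cv2.imwrite('pics/w5.png',cv2.convertScaleAbs(a,alpha=1.4))
E
```

```text
clock: 20.5
tool_pos: [0.486, -0.2585, 0.2084]
tcp_rot: [3.142, -0.0, -0.134]
force: [0.5, -0.6, -0.7]
width: 0.0743
grasp_force: 0.0
clock: 21.0
tool_pos: [0.5355, -0.2505, 0.3625]
tcp_rot: [3.138, -0.004, 0.054]
force: [-0.1, -0.2, -0.6]
width: 0.0856
grasp_force: 0.0
clock: 21.5
tool_pos: [0.6054, -0.2306, 0.3582]
tcp_rot: [3.142, 0.001, 0.25]
force: [-0.4, -1.0, -0.7]
width: 0.0854
grasp_force: 0.0
[ 0.60540867 -0.23063263  0.35817868] [3.14154825e+00 1.33552318e-03 2.50106773e-01]
[{'rect': [300.5, 194.5, 338.2, 247.4], 'p': 0.96}] [{'rect': [292.8, 306.4, 343.1, 407.9], 'p': 0.57}] [(0.81, [0.0, 135.4, 127.2, 324.8])]
```

View pics/w5.png

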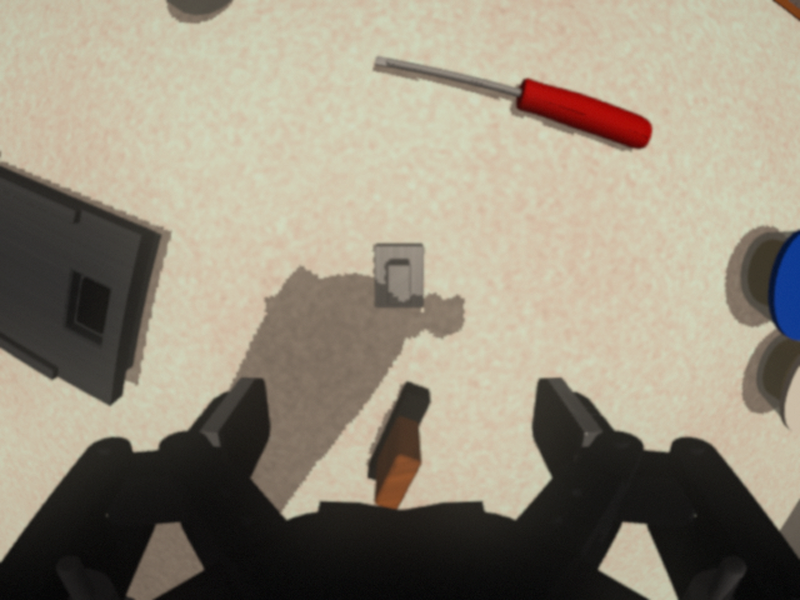

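All ten views are used, so I'll continue on numbers only. The insert's base spans (374–424, 244–307) in this picture, with the boss top at about (386–411, 262–300).

Run:
```python
from h import *
np.set_printoptions(precision=4,suppress=True)
s=read_state();print(s['tool_pos'],s['tcp_rot'])
p=camera('wrist'); y=s['tcp_rot'][2]; R=np.array([[np.cos(y),-np.sin(y)],[np.sin(y),np.cos(y)]])
A=lambda u,v,z:R.T@(at(p,u,v,z,True)[:2]-s['tool_pos'][:2])*1000
print('tool-local mm (x fwd,y)')
for q in((299,195,.014),(338.5,195,.014),(299,195,0),(339,245,.014),(300.5,245,.014),(319.5,246,.014),(319.5,195,.014)): print(q,A(*q))
g=cv2.cvtColor(p['color'],cv2.COLOR_RGB2GRAY)
print('row215',g[238,290:350]); print('col',g[186:256,306],g[186:256,320])
print(foc(p), np.array(p['T'])[:3,3])
```

```text
[ 0.6059 -0.2303  0.3586] [3.1414 0.     0.2511]
tool-local mm (x fwd,y)
(299, 195, 0.014) [26.7198 18.7904]
(338.5, 195, 0.014) [ 26.6996 -14.9102]
(299, 195, 0) [24.9101 19.6139]
(339, 245, 0.014) [-17.4833 -15.8085]
(300.5, 245, 0.014) [-17.4807  18.0386]
(319.5, 246, 0.014) [-18.394    1.3332]
(319.5, 195, 0.014) [26.6673  1.2962]
row215 [ 84  84  84  84  85  85  85  85  83  75  65  60  60  59  58  59  59  59
  58  57  58  58  58  59  63  70  76  81  86  92  96  96  95  94  95  97
  92  81  65  59  61  61  61  63  64  65  66  72  87 101 100  95  91  89
  89  88  87  88  90  93]
col [144 143 144 142 143 143 142 141 134 113  85  76  89  98 101 100 100  99
  99  99 100  98  98  99  97  96  94  92  92  92  93  94  96  96  96  94
  92  90  89  90  92  89  75  62  59  59  58  58  59  58  58  58  59  58
  57  59  58  58  57  60  65  75  83  87  89  88  88  88  88  87] [144 142 143 143 142 143 142 140 133 112  84  77  90 101 103 103 104 104
 103 103 100  90  71  56  53  51  59  75  90  96  99  99  99  99  99 101
  99  99  99  98  98  97  96  97  96  98  96  97  96  95  96  96  96  94
  89  79  66  60  59  59  65  73  80  85  85  86  87  87  88  88]
371.64829954431775 [ 0.6712 -0.2133  0.3292]
```

```bash
python3 -m crank '0.004 0.004 -0.08 0 0 0 0; 0.004 0.004 -0.17 0 0 0 0; 0.004 0.004 -0.25 0 0 0 0; 0.004 0.004 -0.3 0 0 0 0; 0.004 0.004 -0.32 0 0 0 0';python3 -m crank '0 0 -0.008 0 0 0 0; 0 0 -0.014 0 0 0 0; 0 0 -0.017 0 0 0 0; 0 0 -0.017 0 0 0 0; 0 0 -0.017 0 0 0 0'
```

```text
clock: 22.3
tool_pos: [0.6074, -0.2277, 0.1957]
tcp_rot: [-3.139, 0.004, 0.252]
force: [0.5, 0.1, 1.4]
width: 0.0853
grasp_force: 0.0
clock: 22.8
tool_pos: [0.6087, -0.228, 0.1908]
tcp_rot: [3.141, -0.001, 0.252]
force: [-0.1, -1.1, -0.3]
width: 0.0854
grasp_force: 0.0
```

```bash
python3 -m crank '0 0 0 0 0 0 1; 0 0 0 0 0 0 1; 0 0 0 0 0 0 1; 0 0 0 0 0 0 1; 0 0 0 0 0 0 1';python3 -m crank '0 0 0 0 0 0 1; 0 0 0 0 0 0 1; 0 0 0 0 0 0 1'; python3 -m crank '0 0 0.02 0 0 0 1; 0 0 0.08 0 0 0 1; 0 0 0.16 0 0 0 1; 0 0 0.24 0 0 0 1; 0 0 0.32 0 0 0 1'; python3 -m crank '0 0 0.08 0 0 0 1;0 0 0.092 0 0 0 1;0 0 0.092 0 0 0 1'
```

```text
clock: 23.3
tool_pos: [0.6085, -0.2279, 0.19]
tcp_rot: [-3.142, -0.0, 0.252]
force: [-5.4, 3.9, 28.4]
width: 0.013
grasp_force: 60.5
clock: 23.6
tool_pos: [0.6085, -0.2279, 0.19]
tcp_rot: [3.142, -0.0, 0.252]
force: [0.1, 1.3, 3.9]
width: 0.0127
grasp_force: 59.3
clock: 24.1
tool_pos: [0.608, -0.2279, 0.3519]
tcp_rot: [-3.141, 0.0, 0.252]
force: [1.0, -0.9, -0.3]
width: 0.013
grasp_force: 58.7
clock: 24.4
tool_pos: [0.6084, -0.228, 0.3977]
tcp_rot: [3.14, -0.002, 0.252]
force: [-0.6, 0.2, -1.7]
width: 0.013
grasp_force: 58.8
```

```bash
python3 -m crank '-0.02 0.08 0 0 0 -0.06 1; -0.05 0.17 0 0 0 -0.12 1; -0.08 0.26 0 0 0 -0.18 1; -0.11 0.35 0 0 0 -0.24 1; -0.137 0.436 0 0 0 -0.246 1';python3 -m crank '0 0 0 0 0 0 1;0 0 0 0 0 0 1;0 0 0 0 0 0 1'
python3 - <<'E'
from h import *
np.set_printoptions(precision=4,suppress=True,linewidth=250)
s=read_state();print(s['tool_pos'],s['tcp_rot'])
p=camera('wrist'); g=cv2.cvtColor(p['color'],cv2.COLOR_RGB2GRAY); save(p,'w6.png'); np.save('w6.npy',np.array(p['T']))
c=g[180:290:3,270:372:3]
for i,r in enumerate(c): print(180+3*i,' '.join('%3d'%v for v in r))
E
```

```text
clock: 24.9
tool_pos: [0.5384, -0.008, 0.3942]
tcp_rot: [3.141, 0.003, -0.137]
force: [0.3, 1.8, -1.2]
width: 0.0126
grasp_force: 58.8
clock: 25.2
tool_pos: [0.5399, -0.0109, 0.395]
tcp_rot: [3.141, 0.002, -0.135]
force: [0.2, -0.3, -0.2]
width: 0.0127
grasp_force: 58.9
[ 0.5399 -0.0109  0.395 ] [ 3.1406  0.0015 -0.1352]
180  65  65  64  66  64  65  65  65  65  66  65  66  67  68  68  67  68  69  70  70  71  72  72  72  74  74  74  75  75  76 159 198 195 196
183  64  65  64  65  65  64  64  65  65  64  66  66  66  66  66  67  67  68  69  69  69  70  71  72  72  73  73  73  74  75 156 195 196 201
186  63  62  63  63  64  63  63  63  64  65  65  65  65  65  66  67  67  68  68  68  69  70  70  70  71  72  73  73  75  75 163 196 196 201
189  62  61  61  62  61  61  62  63  62  63  63  63  64  64  64  65  65  65  66  67  68  69  69  70  70  72  72  74  74  75 163 198 197 198
192  61  61  62  63  62  62  62  62  63  63  63  64  63  64  65  65  65  66  67  67  67  68  69  69  70  70  71  73  72  74 164 199 199 199
195  62  62  62  62  63  63  63  63  63  62  62  64  63  65  64  65  65  66  
[... 3702 characters left out ...]

276  38  36  37  40  67  75  74  72  73  74  74  74  76  76  73  73  74  76  78  79  78  76  99 121 121 117 131 130 132 131 127 197 198 197
279  37  37  37  38  66  75  74  70  73  75  73  74  75  74  73  73  73  74  76  76  76  77  80  81  81  83 121 127 132 131 129 194 195 194
282  37  36  37  39  66  75  74  72  73  74  74  71  62  61  61  59  60  62  63  63  63  65  69  78  79  81  81  92 127 130 133 199 202 202
285  37  39  37  40  65  76  75  72  71  73  74  66  53  53  56  55  54  54  56  57  58  58  59  76  79  82  81  83  86 113 135 198 201 201
288  37  38  38  40  66  75  73  71  73  73  72  64  54  53  54  56  55  55  56  57  58  58  59  74  79  80  79  79  80  96 135 197 197 195
```

Run:
```python
from h import *
np.set_printoptions(precision=4,suppress=True,linewidth=250)
g=cv2.cvtColor(cv2.imread('pics/w6.png'),cv2.COLOR_BGR2GRAY).astype(float)
print('rows204-222 u288:306',np.round(g[204:222,288:306].mean(0))); print('u334:350',np.round(g[204:242,334:350].mean(0)))
print('cols 306-330 v192:208',np.round(g[192:208,306:330].mean(1)));print('cols 306-330 v236:264',np.round(g[236:264,306:330].mean(1)))
print('cols 336-342..345-354 v236:264',np.round(g[236:264,346:354].mean(1)))
print('insert front rows 261-266 u274:290',np.round(g[261:266,274:290].mean(0)),'u350:368',np.round(g[262:282,350:368].mean(0)))
print('w5 rect rows', )
h=cv2.cvtColor(cv2.imread('pics/w5full.png'),cv2.COLOR_BGR2GRAY).astype(float)
print('ins L u294:306',np.round(h[205:240,294:306].mean(0)),'R u332:344',np.round(h[205:240,332:344].mean(0)))
print('ins top v190:202',np.round(h[190:202,304:332].mean(1)),'bot v240:252',np.round(h[240:252,304:332].mean(1)))
```

```text
rows204-222 u288:306 [60. 60. 60. 60. 59. 58. 53. 47. 43. 46. 53. 59. 60. 60. 55. 45. 35. 31.]
u334:350 [62. 66. 65. 61. 55. 50. 52. 57. 62. 67. 69. 69. 70. 70. 70. 70.]
cols 306-330 v192:208 [65. 66. 66. 65. 62. 56. 52. 55. 61. 64. 61. 50. 39. 35. 34. 34.]
cols 306-330 v236:264 [ 26.  25.  26.  26.  25.  26.  26.  28.  33.  37.  39.  39.  37.  35.  36.  43.  53.  59.  61.  62.  63.  63.  67.  78.  96. 111. 120. 125.]
cols 336-342..345-354 v236:264 [ 70.  71.  71.  70.  69.  69.  69.  69.  68.  67.  64.  61.  56.  52.  51.  56.  63.  67.  68.  69.  69.  70.  73.  84. 102. 116. 125. 130.]
insert front rows 261-266 u274:290 [ 35.  36.  35.  36.  38.  50.  74.  95. 110. 118. 122. 123. 123. 121. 120. 116.] u350:368 [128. 129. 130. 131. 131. 132. 132. 131. 128. 124. 126. 145. 174. 192. 197. 198. 198. 198.]
w5 rect rows
ins L u294:306 [111. 110. 110. 108. 100.  88.  80.  80.  83.  83.  83.  82.] R u332:344 [ 95.  95.  94.  95.  94.  94. 103. 123. 135. 137. 136. 135.]
ins top v190:202 [143. 143. 142. 133. 109.  82.  77.  90. 100. 102. 102. 102.] bot v240:252 [65. 61. 59. 58. 59. 64. 74. 82. 85. 86. 86. 87.]
```

```bash
python3 -m crank '0.002 0.005 -0.06 0 0 0 1; 0.002 0.005 -0.14 0 0 0 1; 0.002 0.005 -0.22 0 0 0 1; 0.002 0.005 -0.26 0 0 0 1; 0.002 0.005 -0.28 0 0 0 1';python3 -m crank '0 0 -0.004 0 0 0 1;0 0 -0.006 0 0 0 1;0 0 -0.006 0 0 0 1;0 0 -0.006 0 0 0 1'
python3 - <<'E'
from h import *
np.set_printoptions(precision=4,suppress=True,linewidth=250)
s=read_state();print(s['tool_pos'],s['tcp_rot'],s['force'],s['torque'],s['clock'])
E
```

```text
clock: 25.75
tool_pos: [0.5404, -0.0089, 0.2535]
tcp_rot: [3.14, 0.003, -0.136]
force: [-0.7, -0.2, -0.4]
width: 0.0131
grasp_force: 58.9
clock: 26.15
tool_pos: [0.5413, -0.0075, 0.2539]
tcp_rot: [-3.141, -0.002, -0.134]
force: [-0.8, -0.4, -1.3]
width: 0.0131
grasp_force: 58.9
[ 0.5413 -0.0075  0.2539] [-3.1412 -0.0018 -0.1345] [-0.8296 -0.3823 -1.287 ] [-0.0015 -0.0096 -0.0035] 26.15
```

The arm hadn't settled when that picture was taken, so I'll raise it, let it settle and measure again.

```bash
python3 -m crank '-0.002 -0.002 0.06 0 0 0 1; -0.002 -0.002 0.14 0 0 0 1; -0.002 -0.002 0.22 0 0 0 1; -0.002 -0.002 0.27 0 0 0 1; -0.002 -0.002 0.284 0 0 0 1';python3 -m crank '0 0 0 0 0 0 1;0 0 0 0 0 0 1;0 0 0 0 0 0 1;0 0 0 0 0 0 1;0 0 0 0 0 0 1'
cat > m.py <<'E'
from h import *
np.set_printoptions(precision=4,suppress=True,linewidth=250)
s=read_state();print(s['tool_pos'],s['tcp_rot'],s['clock'])
p=camera('wrist'); g=cv2.cvtColor(p['color'],cv2.COLOR_RGB2GRAY).astype(float)
def line(a,o):  # subpixel dark line after removing the linear trend of its shoulders
    i=int(np.argmin(a[2:-2]))+2; k=np.arange(i-2,i+3); w=np.maximum(min(a[i-2],a[i+2])+3-a[k],0); return o+(w*k).sum()/w.sum()
for v in(204,212,220,228,236): print(v,'L',round(line(g[v:v+7,291:301].mean(0),291),2),'R',round(line(g[v:v+7,334:345].mean(0),334),2))
for u in(304,318): print('T',u,round(line(g[193:203,u:u+12].mean(1),193),2))
print(np.round(g[208:220,288:306].mean(0)),np.round(g[208:220,334:350].mean(0)),np.round(g[192:206,306:330].mean(1)))
E
python3 m.py
```

```text
clock: 26.65
tool_pos: [0.5403, -0.0086, 0.3986]
tcp_rot: [-3.14, -0.006, -0.134]
force: [0.3, 0.7, -1.3]
width: 0.0126
grasp_force: 58.9
clock: 27.15
tool_pos: [0.5399, -0.0084, 0.3941]
tcp_rot: [3.141, 0.001, -0.134]
force: [-0.2, -0.6, -0.7]
width: 0.0126
grasp_force: 58.9
[ 0.5399 -0.0084  0.3941] [ 3.1413  0.0014 -0.1343] 27.15
204 L 298.95 R 342.82
212 L 299.22 R 342.41
220 L 299.44 R 342.46
228 L 299.05 R 341.98
236 L 298.98 R 342.07
T 304 197.72
T 318 197.94
[60. 60. 60. 60. 60. 60. 60. 59. 58. 53. 48. 44. 46. 53. 58. 61. 60. 55.] [37. 41. 51. 62. 66. 65. 61. 55. 50. 50. 54. 60. 65. 69. 69. 69.] [64. 65. 65. 64. 60. 55. 52. 57. 62. 64. 59. 48. 37. 34.]
```

Columns are centred at 320.7 and the rows are within 0.3 mm, so I'll descend.

```bash
python3 -m crank '0 0 -0.06 0 0 0 1; 0 0 -0.14 0 0 0 1; 0 0 -0.22 0 0 0 1; 0 0 -0.27 0 0 0 1; 0 0 -0.294 0 0 0 1';python3 -m crank '0 0 0 0 0 0 1;0 0 0 0 0 0 1;0 0 0 0 0 0 1;0 0 0 0 0 0 1'
```

```text
clock: 27.7
tool_pos: [0.5393, -0.0084, 0.2455]
tcp_rot: [3.141, 0.004, -0.134]
force: [0.5, 0.1, -0.7]
width: 0.0129
grasp_force: 58.9
clock: 28.1
tool_pos: [0.5403, -0.0084, 0.2491]
tcp_rot: [-3.141, -0.002, -0.134]
force: [-0.6, 0.3, -0.6]
width: 0.013
grasp_force: 58.9
```

Now down slowly through the mouth (0.2416) to the pad (about 0.2336).

```bash
python3 -m crank '0 0 -0.004 0 0 0 1; 0 0 -0.008 0 0 0 1; 0 0 -0.012 0 0 0 1; 0 0 -0.016 0 0 0 1; 0 0 -0.018 0 0 0 1';python3 -m crank '0 0 -0.003 0 0 0 1;0 0 -0.006 0 0 0 1;0 0 -0.006 0 0 0 1'
```

```text
clock: 28.6
tool_pos: [0.5399, -0.0084, 0.2386]
tcp_rot: [3.142, 0.0, -0.134]
force: [-0.2, -0.9, -1.5]
width: 0.0126
grasp_force: 58.9
clock: 28.9
tool_pos: [0.5399, -0.0084, 0.2357]
tcp_rot: [3.142, 0.0, -0.134]
force: [-0.4, -0.4, -1.6]
width: 0.0128
grasp_force: 58.9
```

```bash
python3 -m crank '0 0 -0.003 0 0 0 1; 0 0 -0.006 0 0 0 1; 0 0 -0.008 0 0 0 1';python3 -m crank '0 0 -0.003 0 0 0 1;0 0 -0.006 0 0 0 1; 0 0 -0.006 0 0 0 1';python3 -m crank '0 0 -0.002 0 0 0 1;0 0 -0.004 0 0 0 1;0 0 -0.004 0 0 0 1'
```

```text
clock: 29.2
tool_pos: [0.54, -0.0084, 0.2324]
tcp_rot: [-3.141, -0.0, -0.134]
force: [-3.1, -0.2, 10.8]
width: 0.0132
grasp_force: 60.5
clock: 29.5
tool_pos: [0.5399, -0.0084, 0.2294]
tcp_rot: [-3.141, -0.001, -0.134]
force: [-2.0, -0.1, 7.5]
width: 0.0128
grasp_force: 60.2
clock: 29.8
tool_pos: [0.5399, -0.0085, 0.2276]
tcp_rot: [-3.141, -0.001, -0.134]
force: [-3.5, 0.1, 10.0]
width: 0.0129
grasp_force: 60.5
```

```bash
python3 -m crank '0 0 -0.002 0 0 0 1;0 0 -0.004 0 0 0 1;0 0 -0.004 0 0 0 1';python3 -m crank '0 0 -0.002 0 0 0 1;0 0 -0.003 0 0 0 1;0 0 -0.003 0 0 0 1'
```

```text
clock: 30.1
tool_pos: [0.5398, -0.0085, 0.2275]
tcp_rot: [-3.141, -0.002, -0.135]
force: [-10.5, 0.3, 36.7]
width: 0.0129
grasp_force: 64.4
clock: 30.4
tool_pos: [0.5396, -0.0085, 0.2274]
tcp_rot: [-3.14, -0.002, -0.135]
force: [-15.2, 0.7, 57.7]
width: 0.0131
grasp_force: 67.5
```

Hard stop at 0.2275 as predicted, so the insert is home. I'll relieve the force, release, retreat and check.

```bash
python3 -m crank '0 0 0.004 0 0 0 1; 0 0 0.008 0 0 0 1;0 0 0.008 0 0 0 1';python3 -m crank '0 0 0 0 0 0 0;0 0 0 0 0 0 0;0 0 0 0 0 0 0;0 0 0 0 0 0 0;0 0 0 0 0 0 0';python3 -m crank '0 0 0.02 0 0 0 0;0 0 0.08 0 0 0 0;0 0 0.16 0 0 0 0;0 0 0.24 0 0 0 0;0 0 0.3 0 0 0 0'; python3 -m crank '-0.02 -0.09 0 0 0 0 0;-0.04 -0.18 0 0 0 0 0;-0.06 -0.27 0 0 0 0 0;-0.08 -0.36 0 0 0 0 0;-0.1 -0.45 0 0 0 0 0'
python3 - <<'E'
from h import *
np.set_printoptions(precision=4,suppress=True,linewidth=250)
for n in('top','side'):
    p=camera(n); save(p,n+'9.png')
    for q in('insert','scraper','chip0','jar','cup','driver'): print(n,q,[(round(r['p'],2),[round(float(x)) for x in r['rect']]) for r in find_in(p,q)[:5]])
    if n=='top':
        m=(p['color'][170:275,185:262].min(2)>105).astype(np.uint8); k,_,st,ce=cv2.connectedComponentsWithStats(m)
        hs=cv2.cvtColor(p['color'],cv2.COLOR_RGB2GRAY)
        print('tray bright');
        for r in hs[195:275:2,222:262:2]: print(' '.join('%3d'%v for v in r))
E
```

```text
clock: 30.7
tool_pos: [0.54, -0.0084, 0.2276]
tcp_rot: [-3.141, -0.001, -0.134]
force: [2.2, -1.1, 7.4]
width: 0.013
grasp_force: 60.3
clock: 31.2
tool_pos: [0.5399, -0.0084, 0.2272]
tcp_rot: [3.142, 0.0, -0.134]
force: [-0.3, 0.6, -0.1]
width: 0.0836
grasp_force: 0.0
clock: 31.7
tool_pos: [0.5398, -0.0086, 0.3807]
tcp_rot: [-3.141, -0.002, -0.135]
force: [0.7, 0.6, 0.1]
width: 0.0855
grasp_force: 0.0
clock: 32.2
tool_pos: [0.4891, -0.2351, 0.3784]
tcp_rot: [3.142, -0.001, -0.134]
force: [0.8, -0.4, -1.3]
width: 0.0852
grasp_force: 0.0
top insert [(0.95, [329, 228, 349, 256])]
top scraper [(0.56, [453, 262, 480, 294])]
top chip0 [(0.58, [232, 246, 240, 253]), (0.45, [330, 231, 347, 254]), (0.38, [232, 200, 242, 207])]
top jar [(0.71, [332, 96, 365, 136])]
top cup [(0.81, [122, 322, 164, 357]), (0.54, [195, 186, 358, 281])]
top driver [(0.91, [419, 138, 518, 151])]
tray bright
 68  63  64  64  46  46  44  44  44  42  40  39  36  38  51  48  48  47  48  48
 68  66  68  68  68  68  68  62  62  62  61  45  44  44  34  38  37  38  47  48
 68  68  69  68  67  68  69  69  68  68  68  68  68
[... 2484 characters left out ...]
  47  47  48  47  46  47
 61  51  49  53  63  70  71  70  43  37  36  37  42  47  48  47  46  47  47  47
 79  79  79  78  73  68  61  50  49  43  35  73  69  66  55  39  35  36  41  48
111 110  80  79  80  79  80  78  74  70  71  76  79  76  76  79  75  72  68  67
119 120 122 122 121 110 110 113  79  75  83  79  78  77  76  78  76  79  77  76
118 121 123 122 123 118 120 121 120 119 119 117 119 121 120 110 109  76  80  77
120 123 121 122 123 118 122 119 115 121 121 116 120 119 118 121 119 120 120 120
side insert []
side scraper [(0.62, [297, 366, 348, 402])]
side chip0 []
side jar [(0.66, [433, 240, 466, 281])]
side cup [(0.86, [210, 162, 239, 198])]
side driver [(0.71, [452, 326, 510, 434])]
```

Insert, bystanders and scraper check out. The slug and tab show as one blob in the tray, so I'll look from above the tray with the wrist camera to confirm all five chips.

```bash
python3 -m crank '0 0.09 0 0 0 0 0;0.01 0.18 0 0 0 0 0;0.02 0.27 0 0 0 0 0;0.03 0.36 0 0 0 0 0;0.03 0.45 0 0 0 0 0';python3 -m crank '0 0.09 0 0 0 0 0;0 0.18 0 0 0 0 0;0 0.27 0 0 0 0 0;0 0.36 0 0 0 0 0;0 0.45 0 0 0 0 0';python3 -m crank '0 0.06 0 0 0 0 0;0 0.08 0 0 0 0 0;0 0.08 0 0 0 0 0;0 0.08 0 0 0 0 0'
python3 - <<'E'
from h import *
p=camera('wrist'); save(p,'w9.png'); s=read_state(); print(s['tool_pos'],s['clock'])
for r in find_in(p,'chip0')[:8]: print(round(r['p'],2),np.round(r['rect']))
fx=np.array([.5501,.0641]);c,sn=np.cos(.135),np.sin(.135);R=np.array([[c,sn],[-sn,c]])
g=cv2.cvtColor(p['color'],cv2.COLOR_RGB2GRAY)
q=[fx+R@np.array(l)for l in((.069,.112),(.069,.19),(-.069,.19),(-.069,.112))]
T=np.array(p['T'])
def pw(P):
    d=T[:3,:3].T@(np.array(P)-T[:3,3]); t=np.arctan2(np.hypot(*d[:2]),d[2]); k=foc(p)*t/np.hypot(*d[:2]); return p['cx']+k*d[0],p['cy']+k*d[1]
px=np.array([pw([*a,.012]) for a in q]); print(np.round(px))
H=cv2.getPerspectiveTransform(px.astype(np.float32),np.float32([[0,138],[78,138],[78,0],[0,0]])*.8); w=cv2.warpPerspective(g,H,(64,112))
# columns: +y of the fixture, 1.25 mm/char ; rows: x from -69 to 69, 2.5 mm
for r in w[::2]: print(''.join(' .:-=+*#%@'[min(9,int(v)//20)] for v in r))
E
```

```text
clock: 33.4
tool_pos: [0.5052, -0.0065, 0.3775]
tcp_rot: [-3.141, -0.001, -0.134]
force: [0.5, 0.3, 0.6]
width: 0.0853
grasp_force: 0.0
clock: 33.9
tool_pos: [0.5046, 0.2185, 0.3775]
tcp_rot: [-3.142, -0.0, -0.134]
force: [-0.5, -0.2, -0.1]
width: 0.0856
grasp_force: 0.0
clock: 34.3
tool_pos: [0.5051, 0.2552, 0.3773]
tcp_rot: [3.14, -0.0, -0.135]
force: [-0.6, -1.0, 0.3]
width: 0.0852
grasp_force: 0.0
[0.50523276 0.25475846 0.37739118] 34.35
0.84 [370. 135. 392. 157.]
0.78 [372. 183. 398. 198.]
0.7 [386.  88. 397. 116.]
0.65 [361.  80. 376. 105.]
0.59 [367. 180. 382. 199.]
[[400.  71.]
 [313.  69.]
 [313. 219.]
 [397. 220.]]
::::::::::::::::::::::::::::::::::::::::::::::::::::::::::::::::
::--============================================================
:-==============================================================
:-==============================================================
::-=============================================================
::-=============================================================
::-=============================================================
:--=========
[... 2472 characters left out ...]
=+#%%%%%%%%%%%*+==================================
-=+#%%%%%#=====+#%%%%%#*++++====================================
:=+#%%%%%*======*%%%%%#+========================================
:=+#%%%%%*======+#%%%%%+========================================
:-+*##%%#*======+*%%%%%*+=======================================
::-==============+#%@%%#+=======================================
:-===============+*%%##*+=======================================
:-==============================================================
:-==============================================================
:----::--==-------=====------========-=================----====-
::::::::::::::::::::::::::::::::::::::::::::::::--::::::::::::::
```

```bash
python3 -c "from bench import close_job; print(close_job())"
```

```text
the job is handed in; nothing more can be done
None
```

The job is handed in at about 34 s, though the verdict wasn't shown: all five chips are in the tray (the tab lies on the slug), the insert is home and flush by the measured heights, the scraper stands on the bench, and the jar, cup and screwdriver haven't moved.

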